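# Latch the bonding clamp shut on a glued housing

### The arm

A 6-joint arm with a two-finger parallel gripper is mounted at the origin on the work surface. World frame = base frame: x ahead of the robot, y to its left, z up, the work surface at z = 0. Lengths are in m, angles in degrees, forces in N, time in s.
With the tool pointing down it reaches from about 0.35 to 0.85 m from the base axis. Payload 8.1 kg.
Tool frame: the origin (TCP) lies midway between the tips of the shut fingers; the grasp point (between the pads) lies 19 mm behind it (env.pinch_z is the distance from the TCP to the grasp point, in m); x points along the fingers, y is the direction in which the jaws open and shut, and the axes are right-handed (so a half turn about x gives the same grasp; the last joint's range is limited). The gripper opens to 85 mm and grips with 20 to 120 N. Pads are 22 mm wide; open, the fingers measure 114 mm over their backs; the gripper's body (76 mm by 85 mm) begins 54 mm behind the grasp point. The pads swing forward as they close: fully open they stand 13 mm farther back than shut.
Start: joints at [-75.481, 7.471, 85.268, -0, 87.261, -4.893], TCP at [0.199, -0.566, 0.208] pointing down, gripper open.
Joint ranges: [-169.43, 169.43], [-51.17, 129.36], [1.28, 143.12], [-76.62, 256.62], [0, 156.53], [-152.29, 152.29]. Speed limits (degrees/s): [136.94, 136.94, 159.86, 180, 180, 180].

### API

Orientations are given as a 3x3 rotation matrix whose columns are the frame's x, y, z axes.
In Python, from station import env gives the robot as it stands. The module is installed in compiled form; this text tells all that it offers.
- The arm moves only by the shell command python3 -m creep 'ROWS' [OPENING] [FORCE]. ROWS is JSON, a list of rows, each a list of 6 numbers: the shift along the tool's x, y, z scaled (see below), then the turn, a rotation vector about the tool's x, y, z scaled (see below). A call has 1 to 10 rows; each row shifts and turns the pose as measured when the row begins, along the tool's axes as they then stand; what a row does not reach is not made up. The controller multiplies each number of a shift by 20 cm and each number of a turn by pi rad. A row lasts 1/12 s, in which the tool goes at most 41.7 mm and 7.16 degrees, less where a joint would pass 70% of its speed; a pose out of reach is approached as far as the arm can. A call with a number of a shift or a turn outside -1 to 1 is refused whole. A call with a gripper value outside its range is refused whole. OPENING is the opening, from 0 (shut) to 1 (fully open), set as the call begins (- or left out, the last holds). The fingers move at their own pace and stop on an object; FORCE is the grip in N (left out, the last holds). Time passes only in rows, so rows that do not move let the fingers close. It gives the time, the measured TCP pose, the force and the opening at its end, in the units of the state.
- env.read_state(): the state, without advancing time (a new reading comes with each control period).
- env.read_camera(name): name is "scene" or "top"; returns a dict with "image" (420x560x3 uint8, red, green, blue), "fx", "fy", "cx", "cy" (pixels), "k1" (the pictures are not rectified: a ray, as slopes to the right and down, at radius r is drawn at 1 + k1 r^2 times it, then the intrinsics apply), "R" (3x3) and "t" (3): a world point X has camera coordinates R X + t. Camera axes: x right, y down, z forward; pixel columns grow to the right and rows downward; lengths in m; the calibration is good to about 2 mm. A picture is of the moment at which its call begins. There is no depth.
- env.job_done(): hands the job in, once; it reports no verdict.
The state is a dict: "clock": time; "joint_positions": joint angles; "qd": joint speeds; "effort": joint torques, N m; "position": TCP position; "ee_rot": TCP orientation; "wrist_force": force on the tool from outside, world axes, zero at the start; "wrist_torque": the same for the moment, N m; "gripper_width": opening from 0.0 (shut) to 1.0 (fully open).
Only numpy, scipy, OpenCV 4.12 (cv2) and the standard library are available. Lean on these libraries where they do the work, as an engineer would, in place of code of your own. Each camera call takes 0.05 s, during which the arm holds its last target.

### The job

Close the bonding clamp on the glued black housing: hook the steel loop of its draw latch over the keeper on the sliding jaw so that the loop's crossbar sits behind and under the keeper's lip, then press the lever down over centre until it lies fully down and the jaw is drawn up. Let go, and leave the parts and tools lying around the clamp where they are.

Things in the scene. Friction and masses are not known exactly. Their poses are not given: they have to be found in the camera images.
- pivot (a point): Axis of the latch lever, 80 mm above the bench, mid width, over the clamp's fixed pale yellow block (90 mm wide, top 62 mm up). x: level, from here to the sliding jaw and keeper; z up; y along the hinge axes. The bolted base plate is 120 mm wide and reaches 130 mm to -x, 140 mm to +x. Between block and jaw stands the glued black housing, 86 mm wide, top 65 mm up.
- lever (a joint): Latch lever angle a: steel strip 100 x 24 x 6 mm from the pivot along (-cos a, sin a) in the pivot's x, z: 0 fully down, 1.57 upright, limit 2.4. Hinge friction 0.08 N m holds it where left. Loop pin at 30 mm x (cos(3.49-a), sin(3.49-a)). Loop hooked: tension starts near a = 1.27, dead centre near 0.3, then it snaps down and holds itself. Pressing at the end takes up to 6 to 10 N.
- lever_end (a point): Point on the middle of the lever strip 85 mm from the pivot (15 mm short of its free end); body x points back to the pivot along the strip.
- bar (a point): Centre of the loop's crossbar, a round steel bar 8 mm thick along the hinge axes, 108 mm from the loop's hinge pin on the lever. The loop is this bar and two 8 mm side rods, 50 mm between centres; it swings freely on its pin and falls by its weight. Its x points from pin to bar, its z up out of the loop's plane.
- tab (a point): Grip point on the loop's pull tab, a steel tongue 26 mm wide (along the hinge axes), 5 mm thick, 44 mm long, rising outwards at 45 degrees to the loop's plane from the middle of the crossbar. The point is 28 mm along it: in the loop's frame 19.8 mm beyond (x) and 19.8 mm above (z) the crossbar. Pinch it across its width; the loop can turn between the fingers.
- keeper (a point): Where the hooked crossbar's centre belongs (jaw at rest: 90 mm along x from the pivot, same height; same axes). The keeper is a steel hook on the jaw, 36 mm wide: a post 14 mm thick, its outer face at x = -4 mm, and a lip that reaches out to x = +4 mm, its underside 7 mm and top 12 mm above this point. The jaw's flat top is 6 mm below and reaches to x = +29 mm.
- jaw (a joint): How far the sliding jaw has been drawn towards the fixed block, in m: 0 = open rest position, about 0.0095 when the latch is fully closed. A spring of about 5 N/mm with 7.5 N preload pushes it open.
- shell_a: loose open black plastic housing half, 120 x 46 x 32 mm, lying beside the clamp; origin at the centre of its underside
- shell_b: another loose black housing half of the same size, away from the clamp to the robot's left
- shell_c: a third loose black housing half of the same size, away from the clamp to the robot's left
- glue_jar: amber jar with a white cap, 64 mm across, 75 mm tall, standing beside the clamp; origin at the centre of its underside
- motor: small upright steel motor, 37 mm across, 88 mm tall, to the robot's right; origin at the centre of its underside
- driver: screwdriver 180 mm long, lying between the clamp and the robot
- tape: roll of tape lying flat, 90 mm across, 24 mm high, to the robot's right

How it is judged (in metres and radians):
On the way:
1. the crossbar is behind and under the keeper's lip while the lever is still raised (x of bar in the frame of keeper between -0.004 and 0.006 m and z of bar in the frame of keeper between -0.012 and 0.006 m and value of joint lever above 0.9 rad), for 0.2 s.
At the end, for the whole second after the job is handed in: The lever is fully down (angle below 0.08 rad) and still, the loop's crossbar lies behind the keeper (within -4 to +6 mm of the keeper point along x, below 6 mm above it), and the jaw is drawn in by more than 8 mm (x of bar in the frame of keeper between -0.004 and 0.006 m and z of bar in the frame of keeper between -0.012 and 0.006 m and value of joint lever below 0.08 rad and value of joint jaw above 0.008 m and velocity of joint lever between -0.05 and 0.05 rad/s); the robot touches nothing.
It fails at once if a housing half, the jar, the motor, the screwdriver or the tape is moved by more than 30 mm (distance of any of shell_a, shell_b, shell_c, glue_jar, motor, driver, tape from where it was at the start of the episode above 0.03 m).
It also fails if it takes over 61 s, if anything falls off the work surface, if the arm or the gripper's body presses on something with over 40 N, if the wrist force passes 120 N, or if a joint passes its speed limit or range.

## Working session

There is one attempt and no reset: what is moved stays moved. The work goes in short steps, Python scripts to look and compute and a shell command to move; the robot and the scene stay as the last step left them, time stands still between calls to the robot, and variables do not carry over. Pictures are saved under pics/ and viewed, and the job is handed in when it is done.

```bash
mkdir -p pics
python3 - <<'E'
from station import env
import cv2
s=env.read_state()
for k,v in s.items(): print(k,v)
for n in("scene","top"):
    c=env.read_camera(n); cv2.imwrite(f"pics/{n}0.png",c["image"][:,:,::-1])
    print({k:v for k,v in c.items() if k!="image"})
print(env.pinch_z)
E
```

```text
clock 0.0
joint_positions [-7.54824528e+01  7.51519186e+00  8.53304449e+01  2.14382234e-04
  8.72609604e+01 -4.89273136e+00]
qd [ 0.02388382 -0.02381177 -0.1100673  -0.02899386  0.06148912  0.05144095]
effort [-1.57234932e-03 -5.69389343e+01 -5.00554705e+01 -1.56667143e-04
  1.44789956e-02  5.61760185e-07]
position [ 0.19927374 -0.56530895  0.20733242]
ee_rot [[-4.62758142e-04  3.32329735e-01 -9.43163153e-01]
 [ 1.80200422e-03 -9.43161446e-01 -3.32330017e-01]
 [-9.99998269e-01 -1.85337240e-03 -1.62403946e-04]]
wrist_force [-0.44593472 -0.95997622  0.38557009]
wrist_torque [-0.06141848  0.04155129 -0.04036962]
gripper_width 0.9931004992020522
{'fx': 438.78413083253275, 'fy': 438.78413083253275, 'cx': 279.1348441478698, 'cy': 208.8253740856246, 'k1': -0.087714722850231, 'R': array([[ 0.87358335,  0.48665119, -0.00476962],
       [ 0.26673925, -0.48697263, -0.83168975],
       [-0.40706548,  0.72527807, -0.55522015]]), 't': array([-0.50643332, -0.09154228,  1.5215649 ])}
{'fx': 499.3093405531124, 'fy': 499.3093405531124, 'cx': 281.54666733961346, 'cy': 199.3693654812314, 'k1': -0.03880478784707057, 'R': array([[ 0.02098873, -0.99974921,  0.0078091 ],
       [-0.98432104, -0.0220318 , -0.17500483],
       [ 0.17513299, -0.00401353, -0.9845366 ]]), 't': array([-0.01588851,  0.58601237,  1.33772019])}
0.0187
```

View pics/scene0.png

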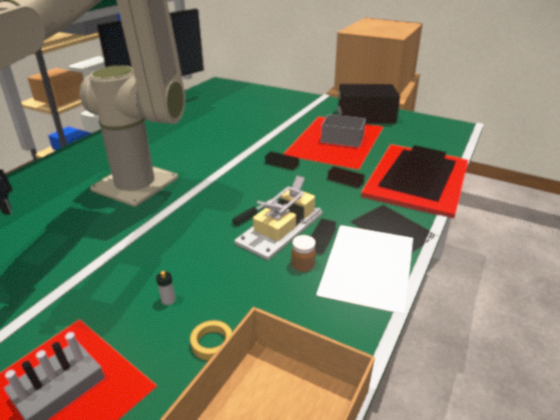

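View pics/top0.png

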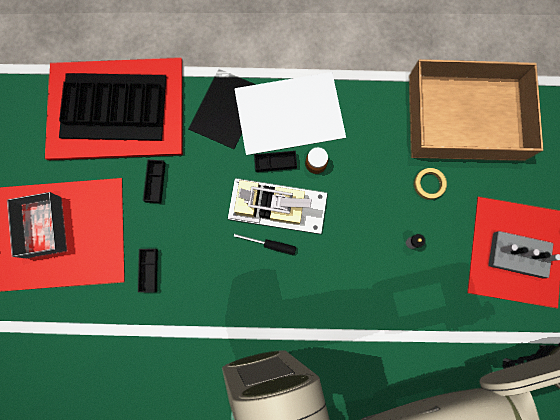

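The scene view shows the clamp around (280,220), and the top view shows it around (278,205). The shell and jar lie behind it, and the driver lies in front. I'll zoom in next.

```bash
cat > h.py <<'E'
import numpy as np, cv2
from station import env
def K(c): return np.array([[c["fx"],0,c["cx"]],[0,c["fy"],c["cy"]],[0,0,1.]])
def ray(c,u,v):
    d=cv2.undistortPoints(np.array([[[u,v]]],float),K(c),np.array([c["k1"],0,0,0,0.]))  # r->1+k1 r^2
    d=np.array([*d[0,0],1.]); d=c["R"].T@d; return -c["R"].T@c["t"], d/np.linalg.norm(d)
def plane(c,u,v,z):
    o,d=ray(c,u,v); return o+d*(z-o[2])/d[2]
def proj(c,X):
    p=cv2.projectPoints(np.array(X,float).reshape(-1,3),cv2.Rodrigues(c["R"])[0],c["t"],K(c),np.array([c["k1"],0,0,0,0.]))[0]; return p[:,0]
def tri(rs):
    A=np.zeros((3,3));b=np.zeros(3)
    for o,d in rs:
        P=np.eye(3)-np.outer(d,d);A+=P;b+=P@o
    X=np.linalg.solve(A,b); return X,[np.linalg.norm((np.eye(3)-np.outer(d,d))@(X-o)) for o,d in rs]
def crop(n,x0,y0,w,h,f,out):
    c=env.read_camera(n); im=c["image"][y0:y0+h,x0:x0+w,::-1]
    cv2.imwrite(out,cv2.resize(im,None,fx=f,fy=f,interpolation=cv2.INTER_CUBIC)); return c
E
python3 - <<'E'
from h import *
crop("scene",225,165,115,95,6.5,"pics/s1.png")
crop("top",220,165,120,95,6.5,"pics/t1.png")
E
```

```text
(no output)
```

View pics/s1.png

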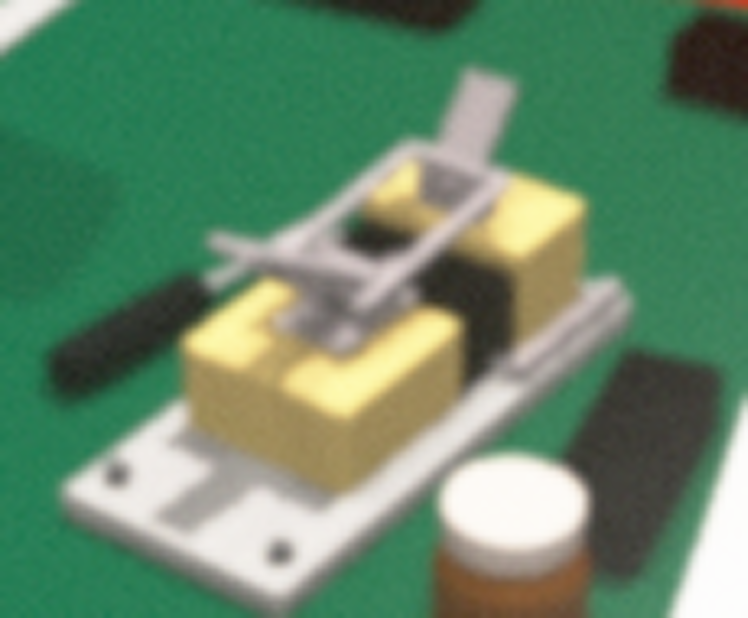

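View pics/t1.png

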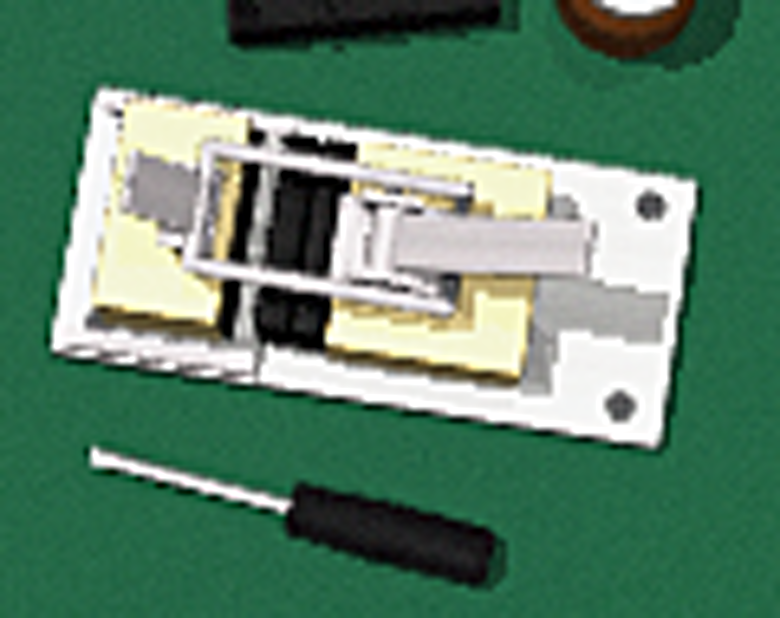

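Run:
```python
from h import *
c=env.read_camera("top"); s=env.read_camera("scene")
T=lambda u,v:(220+u/6.5-.42,165+v/6.5-.42)
S=lambda u,v:(225+u/6.5-.42,165+v/6.5-.42)
for z in(.0,.008,.012):
    P=[plane(c,*T(*p),z) for p in((98,88),(695,182),(660,447),(52,350))]
    print(z,[np.round(p[:2]*1000,1) for p in P],[round(1000*np.linalg.norm(P[i]-P[(i+1)%4]),1) for i in range(4)])
    d=(P[0]+P[3]-P[1]-P[2]);d/=np.linalg.norm(d);m=(P[1]+P[2])/2;print("yaw",np.degrees(np.arctan2(d[1],d[0])),"piv",m+d*.13)
# block top
P=[plane(c,*T(*p),.062) for p in((551,170),(527,375))];print(P,np.linalg.norm(P[0]-P[1]))
def t(a,b,n):
    X,e=tri([ray(c,*T(*a)),ray(s,*S(*b))]);print(n,np.round(X*1000,1),np.round(np.array(e)*1000,1));return X
t((695,182),(280,605),"platecorner +x(world) (right,near)")
t((660,447),(65,495),"plate corner other")
t((551,170),(345,415),"block corner r")
t((527,375),(188,345),"block corner l")
t((590,245),(213,243),"lever end mid")
t((202,150),(500,185),"loop corner1")
t((195,265),(410,148),"loop corner2")
t((135,180),(495,75),"tab tip")
```

```text
0.0 [array([655.1, 134.3]), array([ 618.3, -133.2]), array([ 499.4, -118.5]), array([536.5, 150.2])] [np.float64(270.1), np.float64(119.8), np.float64(271.2), np.float64(119.7)]
yaw 82.15165521562022 piv [0.57660573 0.00293182 0.        ]
0.008 [array([653.4, 133.6]), array([ 616.8, -132.5]), array([ 498.5, -117.8]), array([535.4, 149.3])] [np.float64(268.5), np.float64(119.2), np.float64(269.7), np.float64(119.1)]
yaw 82.15165521562024 piv [0.57538873 0.00365448 0.008     ]
0.012 [array([652.5, 133.2]), array([ 616. , -132.1]), array([ 498.1, -117.5]), array([534.8, 148.9])] [np.float64(267.8), np.float64(118.8), np.float64(268.9), np.float64(118.7)]
yaw 82.15165521562024 piv [0.57478022 0.00401581 0.012     ]
[array([ 0.6101129 , -0.06581661,  0.062     ]), array([ 0.5218247 , -0.05684273,  0.062     ])] 0.08874309446579585
platecorner +x(world) (right,near) [ 617.3 -132.     8.3] [0.8 0.8]
plate corner other [ 499.7 -116.5   10.6] [1.8 1.8]
block corner r [611.1 -65.5  60.1] [0.7 0.7]
block corner l [524.6 -55.1  60. ] [3.1 3.1]
lever end mid [562.3 -79.6 139.2] [2.9 2.9]
loop corner1 [609.4  81.4  93.1] [0.2 0.2]
loop corner2 [561.1  83.2  97.3] [1.5 1.5]
tab tip [590.6 107.  131.4] [2.4 2.4]
```

```bash
cat >> h.py <<'E'
th=np.radians(82.15); X=np.array([np.cos(th),np.sin(th),0]); Y=np.array([-np.sin(th),np.cos(th),0]); Z=np.array([0,0,1.])
PIV=np.array([.5755,.0035,.08])
RG=np.column_stack([-Z,-Y,-X])
def le(a,r=.085): return PIV+X*(-r*np.cos(a))+Z*r*np.sin(a)
def clampc(p): d=np.asarray(p)-PIV; return np.array([d@X,d@Y,d@Z])*1000
from scipy.spatial.transform import Rotation as Ro
def togo(tcp,R=RG):
    s=env.read_state(); C=np.array(s["ee_rot"]); d=C.T@(np.asarray(tcp)-s["position"])
    w=Ro.from_matrix(C.T@R).as_rotvec()
    print("t",round(s["clock"],2),"tcp",np.round(s["position"],4),"F",np.round(s["wrist_force"],1),"w",round(s["gripper_width"],2))
    print("shift units",np.round(d/.2,4),"mm",np.round(d*1000,1),"turn units",np.round(w/np.pi,4),"deg",np.round(np.degrees(w),1))
E
python3 - <<'E'
from h import *
p=le(.613)-Z*.0187; print(p); togo(p+Z*.09)
E
```

```text
[ 0.56600445 -0.06537218  0.11020252]
t 0.3 tcp [ 0.1994 -0.5657  0.208 ] F [ 0.1 -0.3 -0.1] w 1.0
shift units [ 0.0403 -1.7501 -2.5604] mm [   8.1 -350.  -512.1] turn units [-3.485e-01 -1.000e-04  2.000e-04] deg [-62.7  -0.    0. ]
```

```bash
python3 -m creep '[[0,-0.085,-0.124,-0.035,0,0],[0,-0.07,-0.133,-0.035,0,0],[0,-0.055,-0.14,-0.035,0,0],[0,-0.04,-0.145,-0.035,0,0],[0,-0.025,-0.148,-0.035,0,0],[0,-0.009,-0.15,-0.035,0,0],[0,0.008,-0.15,-0.035,0,0],[0,0.025,-0.148,-0.035,0,0],[0,0.042,-0.144,-0.035,0,0],[0,0.058,-0.138,-0.035,0,0]]' 0.7 20
python3 - <<'E'
from h import *
p=le(.613)-Z*.0187; togo(p+Z*.06)
E
```

```text
clock: 1.13
position: [0.375, -0.3144, 0.2064]
ee_rot: [[-0.001, 0.996, -0.094], [-0.0, -0.094, -0.996], [-1.0, -0.001, 0.0]]
wrist_force: [1.1, -0.3, -0.6]
gripper_width: 0.702
t 1.13 tcp [ 0.375  -0.3144  0.2064] F [ 1.1 -0.3 -0.6] w 0.7
shift units [ 0.1796  0.8335 -1.3299] mm [  35.9  166.7 -266. ] turn units [0.0136 0.0001 0.0004] deg [2.4 0.  0.1]
```

```bash
python3 -m creep '[[0,0.093,-0.148,0.0136,0,0],[0,0.093,-0.148,0,0,0],[0,0.093,-0.148,0,0,0],[0,0.093,-0.148,0,0,0],[0,0.093,-0.148,0,0,0],[0,0.093,-0.148,0,0,0],[0,0.093,-0.148,0,0,0],[0,0.093,-0.148,0,0,0],[0,0.06,-0.1,0,0,0],[0,0,0,0,0,0]]'
python3 - <<'E'
from h import *
p=le(.613)-Z*.0187; togo(p+Z*.03)
E
```

```text
clock: 1.97
position: [0.5759, -0.0609, 0.2072]
ee_rot: [[0.003, 0.992, -0.124], [-0.001, -0.124, -0.992], [-1.0, 0.003, 0.0]]
wrist_force: [-0.2, -0.5, 0.0]
gripper_width: 0.7
t 1.97 tcp [ 0.5759 -0.0609  0.2072] F [-0.2 -0.5  0. ] w 0.7
shift units [ 0.3348 -0.0475  0.028 ] mm [67.  -9.5  5.6] turn units [ 0.0041  0.0001 -0.0011] deg [ 0.7  0.  -0.2]
```

```bash
python3 -m creep '[[0.08,-0.045,0.028,0.004,0,0],[0.08,0,0,0,0,0],[0.08,0,0,0,0,0],[0.08,0,0,0,0,0],[0,0,0,0,0,0]]'
python3 - <<'E'
from h import *
p=le(.613)-Z*.0187; togo(p)
crop("scene",225,145,115,95,6.5,"pics/s2.png")
crop("top",220,165,120,95,6.5,"pics/t2.png")
E
```

```text
clock: 2.38
position: [0.5676, -0.064, 0.1421]
ee_rot: [[0.006, 0.991, -0.132], [-0.002, -0.131, -0.991], [-1.0, 0.006, 0.001]]
wrist_force: [-0.8, -0.2, -0.2]
gripper_width: 0.702
t 2.38 tcp [ 0.5676 -0.064   0.1421] F [-0.8 -0.2 -0.2] w 0.7
shift units [ 0.1596 -0.0082  0.0076] mm [31.9 -1.6  1.5] turn units [ 0.0016  0.0003 -0.0019] deg [ 0.3  0.1 -0.3]
```

View pics/s2.png

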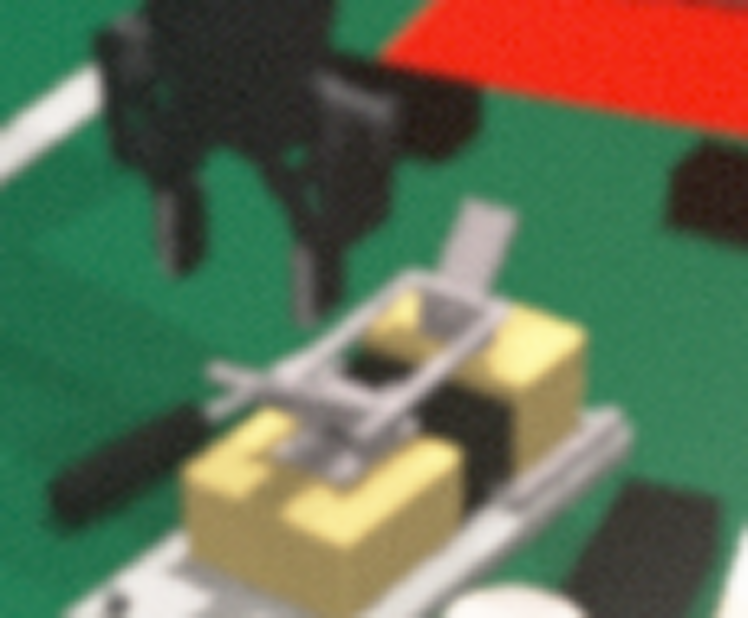

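View pics/t2.png

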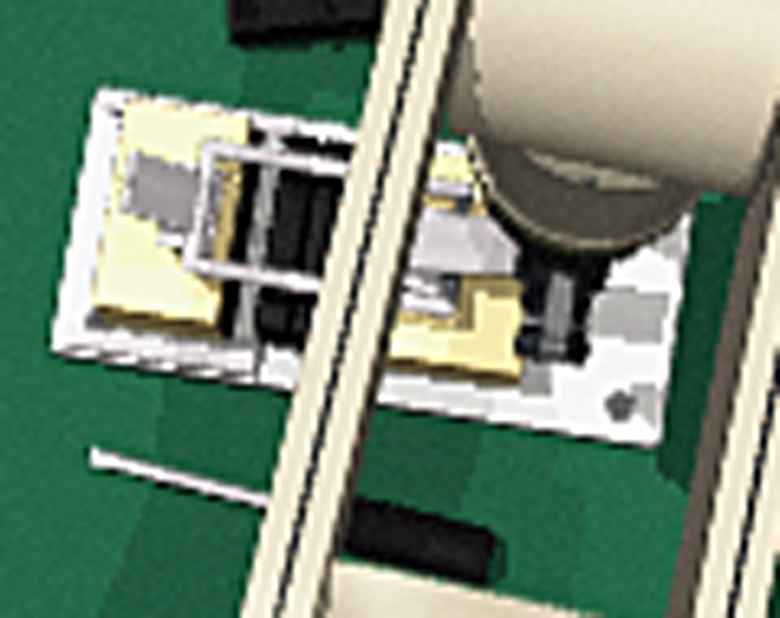

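The scene shot shows the fingertips at crop (175,270) and (310,320), above and behind the lever (end at (213,370)). I'll check this against the projection.

Run:
```python
from h import *
c=env.read_camera("scene"); s=env.read_state()
q=np.array(s["position"])
for n,p in (("tcp",q),("lever85",le(.613)),("end",le(.613,.1)),("piv",PIV),("bar",PIV+X*.079+Z*.015)):
    u=proj(c,p)[0]; print(n,(u-[225,145]+.42)*6.5)
t=env.read_camera("top")
for n,p in (("tcp",q),("lever85",le(.613)),("end",le(.613,.1)),("piv",PIV),("bar",PIV+X*.079+Z*.015)):
    u=proj(t,p)[0]; print(n,(u-[220,165]+.42)*6.5)
```

```text
tcp [255.32685524 343.90285515]
lever85 [246.56669506 378.81812105]
end [227.11699652 374.1922006 ]
piv [349.19187509 403.22838448]
bar [454.27995444 298.22786041]
tcp [557.6123111  227.47577881]
lever85 [557.22640901 245.36142404]
end [588.63521024 246.50444042]
piv [386.82973974 239.15869012]
bar [198.95429588 203.20848155]
```

```bash
python3 -m creep '[[0.08,-0.008,0.007,0,0,0],[0.08,0,0,0,0,0],[0,0,0,0,0,0]]'
python3 -m creep '[[0,0,0,0,0,0],[0,0,0,0,0,0],[0,0,0,0,0,0],[0,0,0,0,0,0],[0,0,0,0,0,0],[0,0,0,0,0,0]]' 0 25
python3 - <<'E'
from h import *
p=le(.613)-Z*.0187; togo(p)
crop("scene",225,145,115,95,6.5,"pics/s3.png")
E
```

```text
clock: 2.83
position: [0.5731, -0.0672, 0.1208]
ee_rot: [[0.022, 0.991, -0.132], [-0.005, -0.132, -0.991], [-1.0, 0.023, 0.002]]
wrist_force: [-0.9, 0.0, -1.0]
gripper_width: 0.695
clock: 3.33
position: [0.5766, -0.0681, 0.128]
ee_rot: [[0.031, 0.991, -0.132], [-0.007, -0.132, -0.991], [-1.0, 0.031, 0.003]]
wrist_force: [0.4, 0.1, 0.3]
gripper_width: 0.002
t 3.33 tcp [ 0.5766 -0.0681  0.128 ] F [0.4 0.1 0.3] w 0.0
shift units [ 0.0871 -0.057  -0.0068] mm [ 17.4 -11.4  -1.4] turn units [ 0.0013  0.0009 -0.01  ] deg [ 0.2  0.2 -1.8]
```

View pics/s3.png

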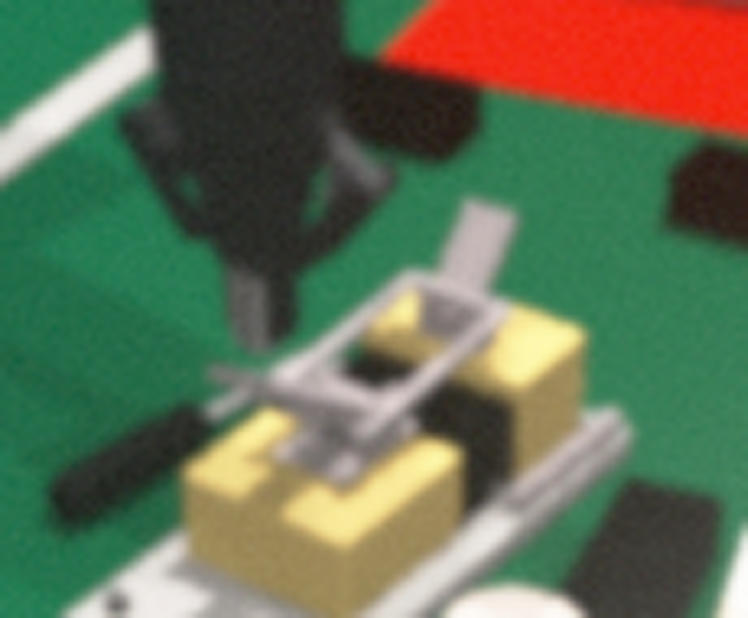

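The fingers shut above the lever: the pose drifted up while the rows were zero. I'll reopen and measure the drift.

```bash
python3 -m creep '[[0,-0.05,-0.006,0,0,-0.01],[0,0,0,0,0,0],[0,0,0,0,0,0]]' 0.65 25
python3 -m creep '[[0,0,0,0,0,0],[0,0,0,0,0,0],[0,0,0,0,0,0]]'
python3 - <<'E'
from h import *
p=le(.613)-Z*.0187; togo(p)
E
```

```text
clock: 3.63
position: [0.5672, -0.0656, 0.1283]
ee_rot: [[0.0, 0.991, -0.132], [-0.003, -0.132, -0.991], [-1.0, 0.001, 0.003]]
wrist_force: [0.6, -0.2, 0.3]
gripper_width: 0.418
clock: 3.88
position: [0.5678, -0.0657, 0.1283]
ee_rot: [[0.002, 0.991, -0.132], [-0.003, -0.132, -0.991], [-1.0, 0.003, 0.003]]
wrist_force: [0.1, -0.8, -0.6]
gripper_width: 0.65
t 3.88 tcp [ 0.5678 -0.0657  0.1283] F [ 0.1 -0.8 -0.6] w 0.65
shift units [ 0.0904 -0.0094 -0.0008] mm [18.1 -1.9 -0.2] turn units [ 0.0014  0.0009 -0.0008] deg [ 0.2  0.2 -0.1]
```

```bash
python3 -m creep '[[0.03,-0.009,0,0,0,0],[0.03,0,0,0,0,0],[0,0,0,0,0,0]]'; python3 -m creep '[[0.03,-0.001,0,0,0,0],[0,-0.001,0,0,0,0]]'
python3 - <<'E'
from h import *
p=le(.613)-Z*.0187; togo(p)
crop("scene",225,145,115,95,6.5,"pics/s4.png")
E
```

```text
clock: 4.13
position: [0.5662, -0.0656, 0.1153]
ee_rot: [[0.003, 0.991, -0.132], [-0.004, -0.132, -0.991], [-1.0, 0.004, 0.003]]
wrist_force: [0.0, -0.8, 0.2]
gripper_width: 0.653
clock: 4.3
position: [0.5653, -0.0655, 0.1079]
ee_rot: [[0.002, 0.991, -0.132], [-0.003, -0.132, -0.991], [-1.0, 0.003, 0.003]]
wrist_force: [-0.0, 0.1, -0.2]
gripper_width: 0.649
t 4.3 tcp [ 0.5653 -0.0655  0.1079] F [-0.   0.1 -0.2] w 0.65
shift units [-0.0117  0.0035 -0.0011] mm [-2.3  0.7 -0.2] turn units [ 0.0014  0.0009 -0.0008] deg [ 0.2  0.2 -0.2]
```

View pics/s4.png

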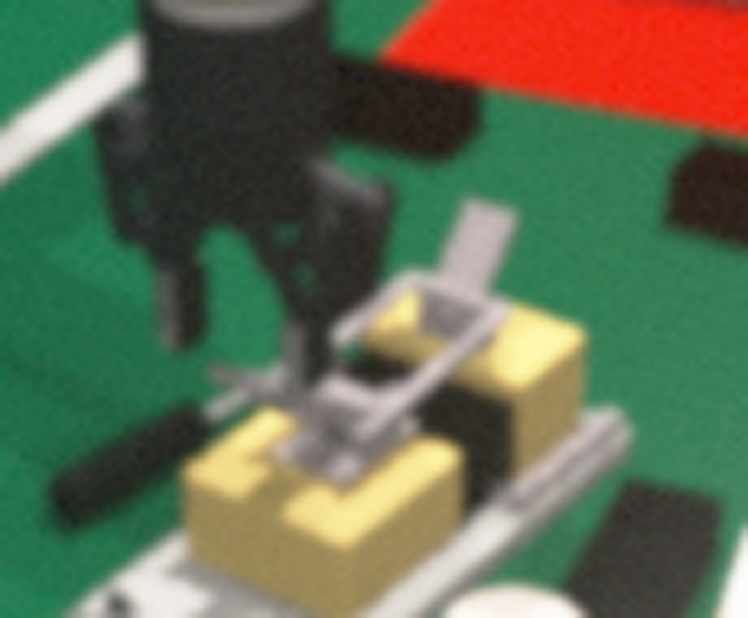

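The near finger is now in front of the lever at crop (305,370) and the far one is behind it. Closing.

```bash
python3 -m creep '[[0,0,0,0,0,0],[0,0,0,0,0,0],[0,0,0,0,0,0],[0,0,0,0,0,0]]' 0 30
python3 -m creep '[[0,0,0,0,0,0],[0,0,0,0,0,0]]'
python3 - <<'E'
from h import *
p=le(.613)-Z*.0187; togo(p)
crop("scene",225,145,115,95,6.5,"pics/s5.png")
E
```

```text
clock: 4.68
position: [0.5661, -0.0657, 0.1089]
ee_rot: [[0.004, 0.991, -0.132], [-0.004, -0.132, -0.991], [-1.0, 0.004, 0.003]]
wrist_force: [-0.8, 0.7, -1.6]
gripper_width: 0.256
clock: 4.85
position: [0.5661, -0.0657, 0.1089]
ee_rot: [[0.004, 0.991, -0.132], [-0.004, -0.132, -0.991], [-1.0, 0.004, 0.003]]
wrist_force: [0.3, 0.2, -1.1]
gripper_width: 0.259
t 4.85 tcp [ 0.5661 -0.0657  0.1089] F [ 0.3  0.2 -1.1] w 0.26
shift units [-0.0066 -0.0005 -0.0014] mm [-1.3 -0.1 -0.3] turn units [ 0.0014  0.001  -0.0013] deg [ 0.2  0.2 -0.2]
```

View pics/s5.png

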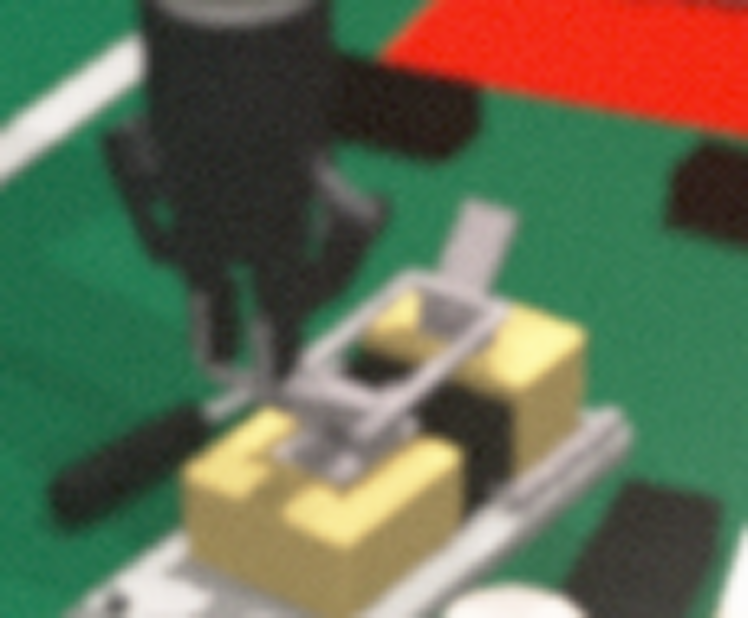

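The lever is gripped (0.256 ≈ 24 mm). Now I raise it along the arc.

```bash
python3 -m creep '[[-0.0495,0,-0.0405,0,0,0],[-0.043,0,-0.0474,0,0,0],[-0.0354,0,-0.0533,0,0,0],[-0.027,0,-0.058,0,0,0]]'
python3 - <<'E'
from h import *
s=env.read_state();R=np.array(s["ee_rot"]);p=np.array(s["position"])-R[:,0]*.0187
c=clampc(p);print(c,np.hypot(c[0],c[2]),"a",np.arctan2(c[2],-c[0])); togo(le(1.21)-Z*.0187)
E
```

```text
clock: 5.23
position: [0.5713, -0.0274, 0.1406]
ee_rot: [[0.003, 0.991, -0.136], [-0.007, -0.136, -0.991], [-1.0, 0.004, 0.006]]
wrist_force: [0.9, -1.7, -2.0]
gripper_width: 0.246
[-3.10762170e+01  1.55778586e-02  7.93355049e+01] 85.20477451282781 a 1.1974600746410353
t 5.23 tcp [ 0.5713 -0.0274  0.1406] F [ 0.9 -1.7 -2. ] w 0.25
shift units [-0.001  -0.0003 -0.0059] mm [-0.2 -0.1 -1.2] turn units [ 0.0002  0.002  -0.0014] deg [ 0.   0.4 -0.2]
```

```bash
python3 -m creep '[[-0.018,0,-0.0614,0,0,0],[-0.0087,0,-0.0634,0,0,0],[0.001,0,-0.064,0,0,0],[0.0104,0,-0.063,0,0,0],[0.0198,0,-0.061,0,0,0]]'
python3 - <<'E'
from h import *
s=env.read_state();R=np.array(s["ee_rot"]);p=np.array(s["position"])-R[:,0]*.0187
c=clampc(p);print(c,np.hypot(c[0],c[2]),"a",np.arctan2(c[2],-c[0]),s["gripper_width"],s["wrist_force"])
togo(le(2.05)-Z*.0187)
crop("scene",225,125,115,95,6.5,"pics/s6.png")
crop("top",220,165,120,95,6.5,"pics/t6.png")
E
```

```text
clock: 5.65
position: [0.5812, 0.0424, 0.1445]
ee_rot: [[0.007, 0.991, -0.135], [-0.007, -0.135, -0.991], [-1.0, 0.008, 0.006]]
wrist_force: [-2.7, -0.9, 1.0]
gripper_width: 0.225
[39.41865651 -0.16395865 83.17095191] 92.03932704742061 a 2.0133854867328638 0.2248926405408847 [-2.73399847 -0.9238736   0.95781349]
t 5.65 tcp [0.5812 0.0424 0.1445] F [-2.7 -0.9  1. ] w 0.22
shift units [ 0.0387 -0.0018  0.0003] mm [ 7.7 -0.4  0.1] turn units [ 0.0006  0.0019 -0.0024] deg [ 0.1  0.3 -0.4]
```

View pics/s6.png

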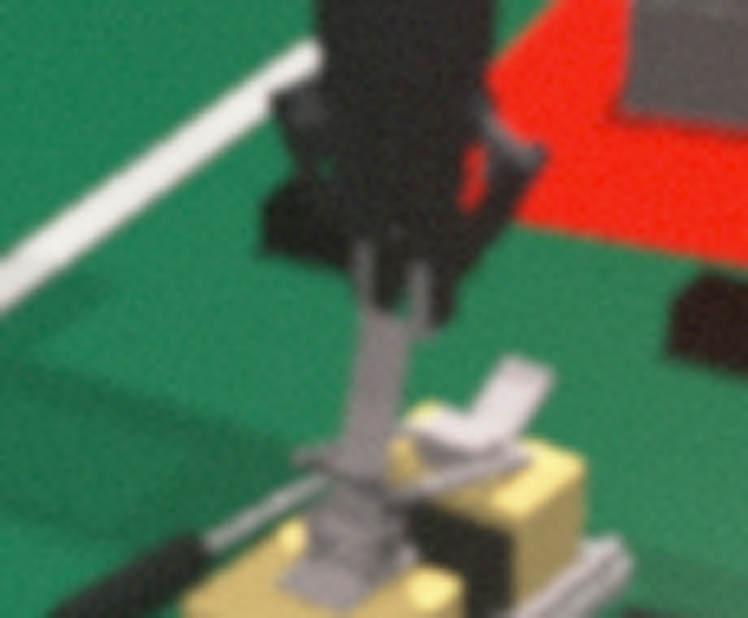

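View pics/t6.png

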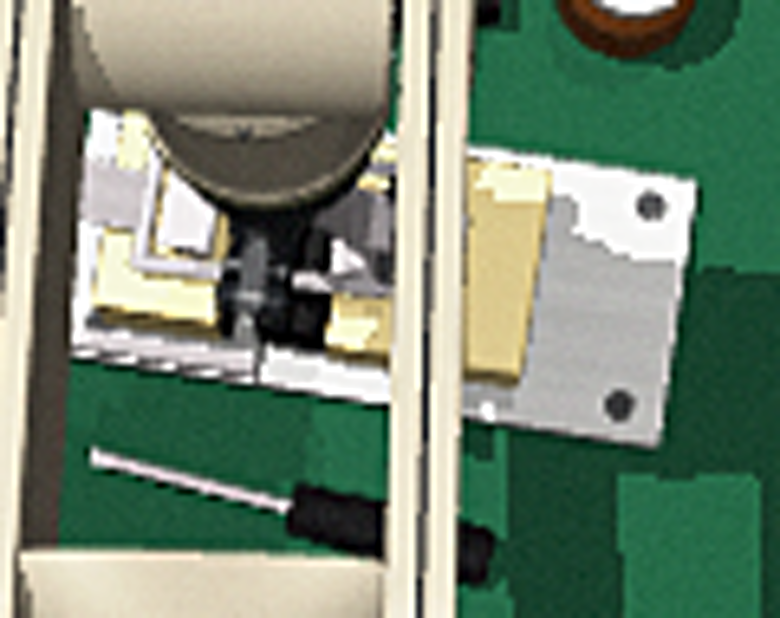

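The top view shows the bar at crop x≈147, beyond the keeper's top at (190,215). So the loop has passed the lip. I'll check the bar's height with both views.

Run:
```python
from h import *
c=env.read_camera("top"); s=env.read_camera("scene")
T=lambda u,v:(220+u/6.5-.42,165+v/6.5-.42)
S=lambda u,v:(225+u/6.5-.42,125+v/6.5-.42)
for z in(.078,.095): print(clampc(plane(c,*T(140,265),z)),clampc(plane(c,*T(152,165),z)))
for a,zz in((2.05,-.002),(1.95,-.002),(2.05,.016),(1.8,-.002)):
    px,pz=.03*np.cos(3.49-a),.03*np.sin(3.49-a); x=px+np.sqrt(.108**2-(zz-pz)**2); 
    print("pred",a,zz,x,[np.round((proj(c,PIV+X*x+Z*zz+Y*y)[0]-[220,165]+.42)*6.5) for y in(.025,-.025)],[np.round((proj(s,PIV+X*x+Z*zz+Y*y)[0]-[225,125]+.42)*6.5) for y in(.025,-.025)],
     "lever end",np.round((proj(s,le(a,.1))[0]-[225,125]+.42)*6.5))
```

```text
[100.38606153  26.90994926  -2.        ] [102.71080355 -15.94882429  -2.        ]
[98.69771301 29.48685372 15.        ] [100.99299971 -12.82888355  15.        ]
pred 2.05 -0.002 0.10714223372368588 [array([125., 258.]), array([145., 143.])] [array([445., 418.]), array([534., 451.])] lever end [413. 314.]
pred 1.95 -0.002 0.10407853136318411 [array([132., 259.]), array([152., 144.])] [array([441., 420.]), array([530., 454.])] lever end [400. 314.]
pred 2.05 0.016 0.11103464796833412 [array([112., 249.]), array([133., 132.])] [array([450., 381.]), array([540., 414.])] lever end [413. 314.]
pred 1.8 -0.002 0.09964853221266559 [array([143., 261.]), array([163., 145.])] [array([436., 424.]), array([525., 458.])] lever end [380. 317.]
```

Run:
```python
from h import *
s=env.read_camera("scene");st=env.read_state();p=np.array(st["position"])
f=lambda q:np.round((proj(s,q)[0]-[225,125]+.42)*6.5)
print("tcp",f(p),"pinch",f(p+Z*.0187),"piv",f(PIV))
for a in(1.7,1.8,1.9,2.0): print(a,[f(le(a,r)) for r in(.04,.06,.08,.1)])
print(st["gripper_width"])
crop("scene",265,150,60,50,12,"pics/s7.png")
```

```text
tcp [403. 370.] pinch [403. 333.] piv [349. 533.]
1.7 [array([356., 451.]), array([359., 409.]), array([363., 366.]), array([366., 323.])]
1.8 [array([361., 449.]), array([368., 405.]), array([374., 362.]), array([380., 317.])]
1.9 [array([367., 447.]), array([376., 403.]), array([385., 359.]), array([394., 314.])]
2.0 [array([372., 446.]), array([383., 402.]), array([395., 358.]), array([406., 313.])]
0.21444769480164974
```

View pics/s7.png

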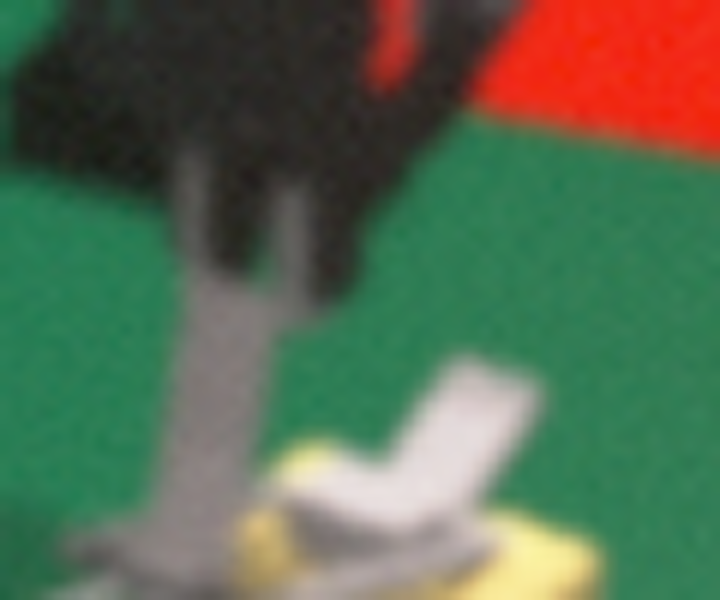

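The lever (about 1.82 rad) has nearly slid out from between the pads on the far side, and the bar is down behind the lip. I'll move clear on the +X side, shut the fingers, and push the lever back from there.

```bash
python3 -m creep '[[0,0,-0.06,0,0,0],[0,0,-0.05,0,0,0],[0,0,0,0,0,0],[0,0,0,0,0,0]]' 0.32 20
python3 -m creep '[[0,0,0,0,0,0],[0,0,0,0,0,0],[0,0,0,0,0,0]]' 0 20
python3 - <<'E'
from h import *
s=env.read_state();print("tcp clamp",clampc(s["position"]),s["gripper_width"],s["wrist_force"])
crop("scene",225,125,115,95,6.5,"pics/s8.png")
E
```

```text
clock: 6.28
position: [0.5839, 0.0678, 0.1422]
ee_rot: [[0.005, 0.991, -0.133], [-0.005, -0.133, -0.991], [-1.0, 0.006, 0.004]]
wrist_force: [-0.1, 0.2, 0.3]
gripper_width: 0.317
clock: 6.53
position: [0.5834, 0.0684, 0.1411]
ee_rot: [[0.004, 0.991, -0.131], [-0.005, -0.131, -0.991], [-1.0, 0.004, 0.004]]
wrist_force: [-0.2, 0.5, 0.2]
gripper_width: -0.003
tcp clamp [65.3649158   1.05131882 61.09081414] -0.0027526065514655402 [-0.21139666  0.45562779  0.17556836]
```

View pics/s8.png

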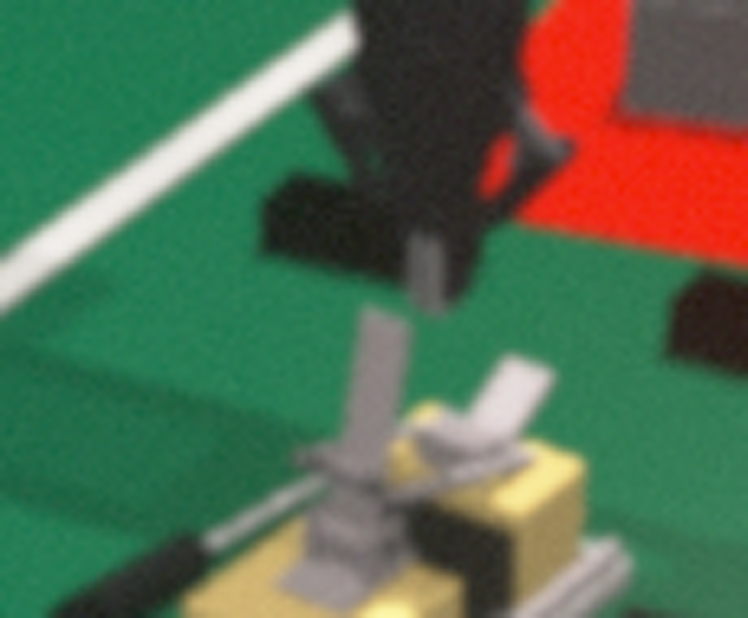

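```bash
python3 -m creep '[[0,0.005,0.07,0,0,0],[0,0,0.07,0,0,0],[0,0,0.07,0,0,0],[0,0,0.07,0,0,0],[0,0,0.005,0,0,0]]'
python3 - <<'E'
from h import *
s=env.read_state();print("tcp clamp",clampc(s["position"]),s["wrist_force"])
sc=crop("scene",225,125,115,95,6.5,"pics/s9.png")
f=lambda q:np.round((proj(sc,q)[0]-[225,125]+.42)*6.5)
for a in(1.4,1.5,1.6,1.7): print(a,f(le(a,.1)))
for n,x,z in(("post",.090,-.002),("under lip",.09,.003),("out",.1,-.002)):print(n,[f(PIV+X*x+Z*z+Y*y) for y in(.025,-.025)],"tab tip",f(PIV+X*(x+.03)+Z*(z+.02)))
crop("top",220,165,120,95,6.5,"pics/t9.png")
E
```

```text
clock: 7.0
position: [0.5763, 0.0064, 0.1416]
ee_rot: [[0.004, 0.991, -0.131], [-0.005, -0.131, -0.991], [-1.0, 0.005, 0.004]]
wrist_force: [-0.2, 0.8, -1.3]
gripper_width: -0.004
tcp clamp [ 2.95568238 -0.37297728 61.62737136] [-0.15196546  0.78043029 -1.27775677]
1.4 [323. 353.]
1.5 [338. 341.]
1.6 [352. 331.]
1.7 [366. 323.]
post [array([423., 433.]), array([513., 467.])] tab tip [506. 386.]
under lip [array([423., 424.]), array([513., 458.])] tab tip [506. 376.]
out [array([436., 424.]), array([525., 458.])] tab tip [518. 377.]
```

View pics/s9.png

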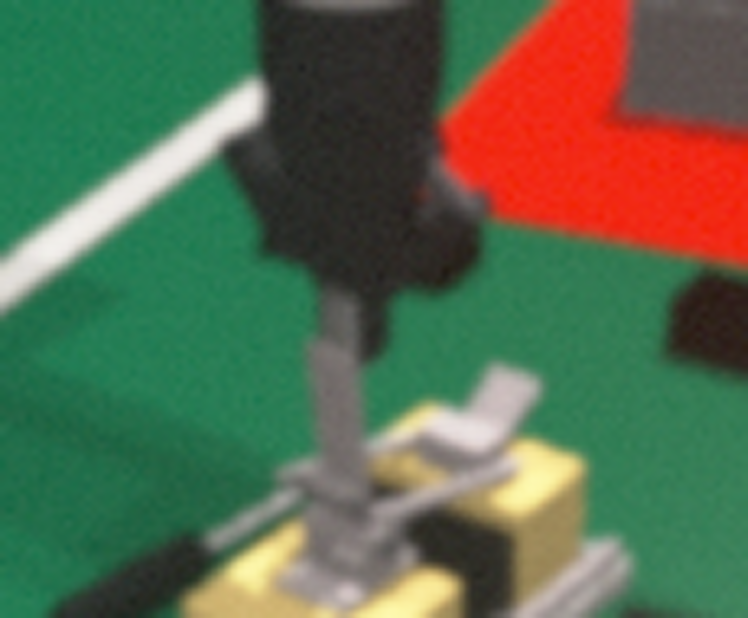

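View pics/t9.png

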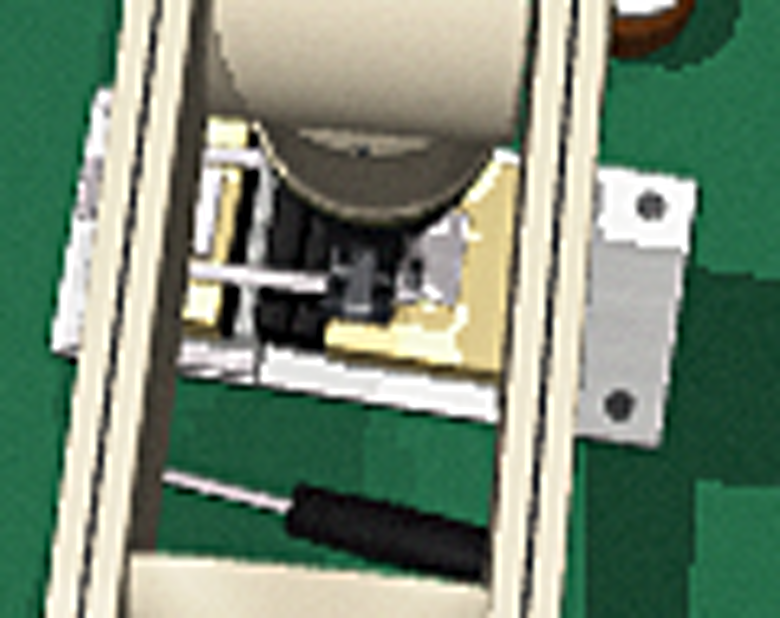

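Lever is at about 1.5 rad and the loop's near corner at crop (515,467) matches a bar against the post. I'll push on to about 1.2 rad and check that it's hooked.

```bash
python3 -m creep '[[0,0,0.03,0,0,0],[0,0,0.03,0,0,0],[0,0,0.01,0,0,0],[0,0,0,0,0,0]]'
python3 - <<'E'
from h import *
s=env.read_state();print("tcp clamp",clampc(s["position"]),s["wrist_force"],"along X",s["wrist_force"]@X)
sc=crop("scene",245,160,70,55,11,"pics/s10.png")
f=lambda q:np.round((proj(sc,q)[0]-[245,160]+.45)*11)
for a in(1.1,1.2,1.3,1.4): print(a,f(le(a,.1)))
for n,x,z in(("post",.090,-.002),("under lip",.09,.003),("on top",.09,.016)):print(n,[f(PIV+X*x+Z*z+Y*y) for y in(.025,-.025)])
E
```

```text
clock: 7.43
position: [0.5746, -0.0042, 0.1412]
ee_rot: [[0.005, 0.992, -0.13], [0.0, -0.13, -0.992], [-1.0, 0.004, -0.001]]
wrist_force: [1.3, 2.2, 0.4]
gripper_width: -0.001
tcp clamp [-7.73922618 -0.1873457  61.16734192] [1.2583934  2.19504202 0.43763694] along X 2.346343854358727
1.1 [256. 293.]
1.2 [279. 263.]
1.3 [303. 236.]
1.4 [327. 212.]
post [array([497., 348.]), array([648., 406.])]
under lip [array([497., 332.]), array([649., 390.])]
on top [array([497., 291.]), array([650., 349.])]
```

View pics/s10.png

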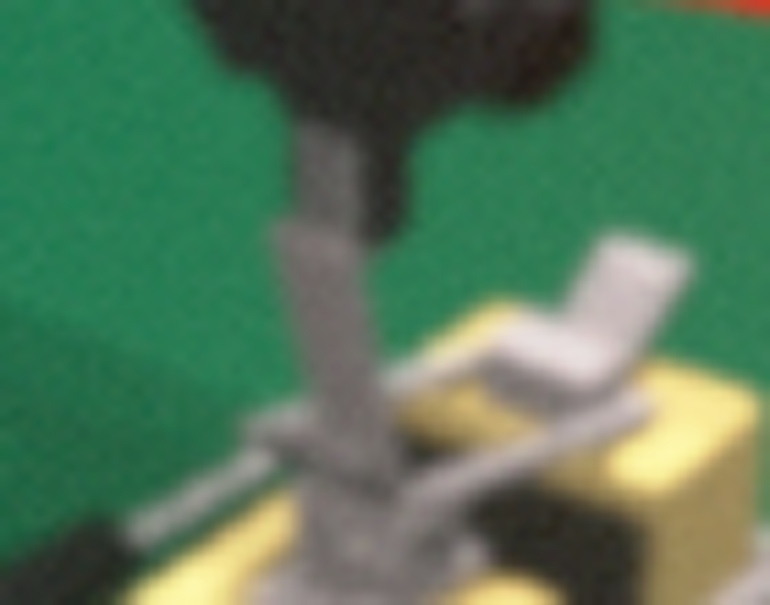

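Loop's near corner at crop (648,400) matches the bar under the lip, the lever is near 1.35 rad, and 2.3 N of resistance shows tension starting. I'll slide the fingertip up the lever for leverage, then push along the arc.

```bash
python3 -m creep '[[-0.05,0,0.01,0,0,0],[-0.045,0,0.01,0,0,0],[0,0,0.02,0,0,0],[0.005,0,0.03,0,0,0],[0.01,0,0.03,0,0,0]]'
python3 - <<'E'
from h import *
s=env.read_state();print("tcp clamp",clampc(s["position"]),"F X,Z",s["wrist_force"]@X,s["wrist_force"][2])
E
```

```text
clock: 7.9
position: [0.5727, -0.0254, 0.1612]
ee_rot: [[0.007, 0.992, -0.127], [-0.003, -0.127, -0.992], [-1.0, 0.007, 0.002]]
wrist_force: [0.5, 0.3, -0.2]
gripper_width: -0.0
tcp clamp [-29.00824657  -1.14848592  81.17335819] F X,Z 0.37175971190462465 -0.1760500164647521
```

Run:
```python
from h import *
sc=crop("scene",245,160,70,55,11,"pics/s11.png")
f=lambda q:np.round((proj(sc,q)[0]-[245,160]+.45)*11)
for a in(.9,1.0,1.1,1.2,1.3,1.4): print(a,f(le(a,.1)))
```

```text
0.9 [214. 360.]
1.0 [234. 326.]
1.1 [256. 293.]
1.2 [279. 263.]
1.3 [303. 236.]
1.4 [327. 212.]
```

View pics/s11.png

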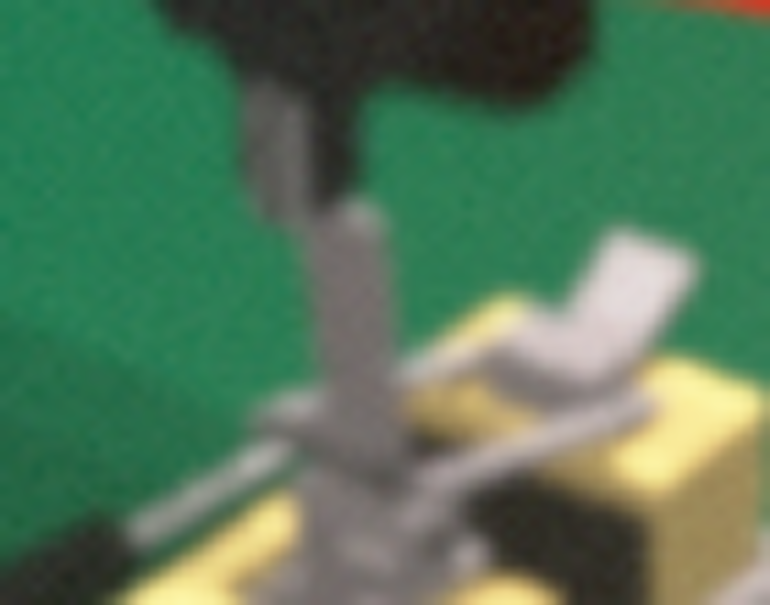

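Run:
```python
from h import *
sc=env.read_camera("scene");s=env.read_state()
f=lambda q:np.round((proj(sc,q)[0]-[245,160]+.45)*11)
p=np.array(s["position"])
print(f(p),f(p+X*.011),f(p-X*.011),f(p+Z*.01),f(p+Z*.02),clampc(p))
```

```text
[298. 299.] [326. 281.] [270. 318.] [298. 264.] [297. 228.] [-29.59185347  -0.50522972  80.00934692]
```

Camera evidence: the fingertips sit about 20 mm higher than the reported TCP, so the finger slid over the lever's end. The lever is back near 1.42 rad and the loop is still hooked. I'll go back over it and push from lower down.

```bash
python3 -m creep '[[-0.07,0,0,0,0,0],[-0.03,0,-0.05,0,0,0],[0,0,-0.1,0,0,0],[0,0,-0.1,0,0,0],[0,0,-0.1,0,0,0],[0.07,0,-0.02,0,0,0],[0.08,0,0,0,0,0],[0.08,0,0,0,0,0],[0.03,0,0,0,0,0],[0,0,0,0,0,0]]'
python3 - <<'E'
from h import *
s=env.read_state();print("tcp clamp",clampc(s["position"]),"F X,Z",s["wrist_force"]@X,s["wrist_force"][2])
sc=crop("scene",235,145,80,65,9.5,"pics/s12.png")
f=lambda q:np.round((proj(sc,q)[0]-[235,145]+.45)*9.5)
p=np.array(s["position"]);print(f(p),f(p+Z*.02),{a:f(le(a,.1)) for a in(1.3,1.4,1.5)})
E
```

```text
clock: 8.83
position: [0.5818, 0.0546, 0.1256]
ee_rot: [[0.005, 0.991, -0.132], [-0.001, -0.132, -0.991], [-1.0, 0.005, 0.0]]
wrist_force: [0.3, 0.5, 0.2]
gripper_width: 0.001
tcp clamp [51.50824427  0.69657362 45.56789459] F X,Z 0.5291802155431915 0.15091747051137944
[516. 387.] [517. 329.] {1.3: array([356., 346.]), 1.4: array([377., 326.]), 1.5: array([399., 308.])}
```

View pics/s12.png

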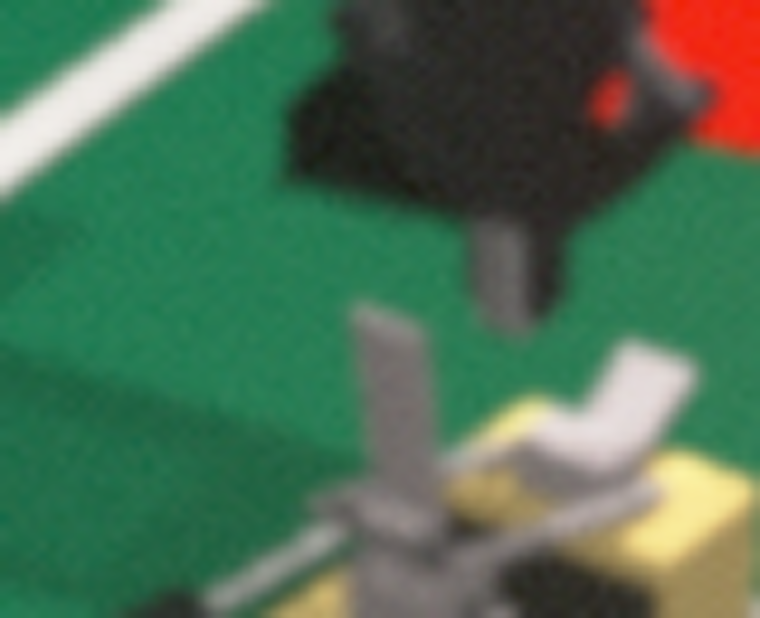

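Now the tip at crop (517,330) matches TCP+20 mm exactly, and the lever is at about 1.45 rad. Pushing with that correction.

```bash
python3 -m creep '[[0,0,0.08,0,0,0],[0,0,0.08,0,0,0],[0,0,0.065,0,0,0],[0,0,0.03,0,0,0],[-0.01,0,0.03,0,0,0]]'
python3 - <<'E'
from h import *
s=env.read_state();print("tcp clamp",clampc(s["position"]),"F X,Z",s["wrist_force"]@X,s["wrist_force"][2])
E
```

```text
clock: 9.3
position: [0.5752, -0.0011, 0.1308]
ee_rot: [[0.007, 0.991, -0.131], [0.002, -0.131, -0.991], [-1.0, 0.007, -0.003]]
wrist_force: [0.2, 6.5, -2.9]
gripper_width: -0.002
tcp clamp [-4.5644476  -0.31973608 50.8266656 ] F X,Z 6.431312403567568 -2.9368670792093456
```

```bash
python3 -m creep '[[0.008,0,0.04,0,0,0],[0.012,0,0.04,0,0,0],[0.018,0,0.04,0,0,0]]'
python3 - <<'E'
from h import *
s=env.read_state();print("tcp clamp",clampc(s["position"]),"F X,Z",s["wrist_force"]@X,s["wrist_force"][2])
sc=crop("scene",235,145,80,65,9.5,"pics/s13.png")
f=lambda q:np.round((proj(sc,q)[0]-[235,145]+.45)*9.5)
print({a:f(le(a,.1)) for a in(.8,.9,1.,1.1,1.2,1.3)})
E
```

```text
clock: 9.55
position: [0.573, -0.021, 0.1252]
ee_rot: [[0.01, 0.991, -0.13], [0.011, -0.131, -0.991], [-1.0, 0.008, -0.012]]
wrist_force: [-0.2, 8.8, 0.5]
gripper_width: 0.002
tcp clamp [-24.56628117  -0.83776473  45.24344213] F X,Z 8.691678717042544 0.4549146922462277
{0.8: array([263., 485.]), 0.9: array([280., 454.]), 1.0: array([297., 424.]), 1.1: array([316., 396.]), 1.2: array([336., 370.]), 1.3: array([356., 346.])}
```

View pics/s13.png

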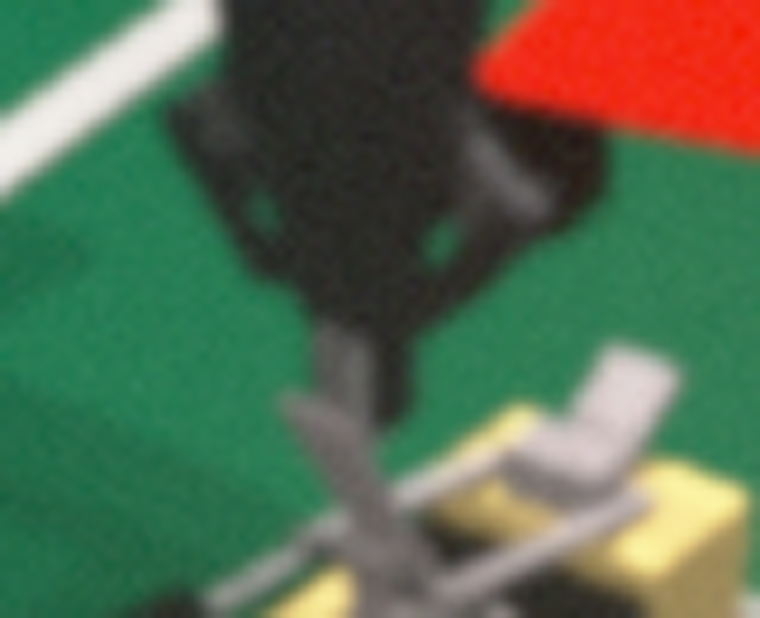

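Lever end at crop (308,405), so about 1.05 rad, with the bar hooked and the loop taut. Continuing.

```bash
python3 -m creep '[[0.025,0,0.045,0,0.002,0],[0.03,0,0.045,0,0.002,0],[0.04,0,0.04,0,0.002,0]]'
python3 - <<'E'
from h import *
s=env.read_state();print("tcp clamp",clampc(s["position"]),"F X,Z",s["wrist_force"]@X,s["wrist_force"][2])
E
```

```text
clock: 9.85
position: [0.5706, -0.0424, 0.1083]
ee_rot: [[0.015, 0.992, -0.128], [0.038, -0.129, -0.991], [-0.999, 0.01, -0.04]]
wrist_force: [-3.4, 3.5, 6.7]
gripper_width: 0.003
tcp clamp [-46.15517055  -1.4412891   28.34591893] F X,Z 2.9936412638049283 6.73041436351458
```

```bash
python3 -m creep '[[0.055,0,0.04,0,-0.005,0],[0.06,0,0.03,0,-0.003,0],[0.065,0,0.025,0,-0.003,0]]'
python3 - <<'E'
from h import *
s=env.read_state();print("tcp clamp",clampc(s["position"]),"F X,Z",s["wrist_force"]@X,s["wrist_force"][2],s["ee_rot"][:,0])
sc=crop("scene",235,145,80,65,9.5,"pics/s14.png")
f=lambda q:np.round((proj(sc,q)[0]-[235,145]+.45)*9.5)
print({a:f(le(a,.1)) for a in(0,.1,.2,.3,.4,.5,.6,.7)})
E
```

```text
clock: 10.1
position: [0.5706, -0.062, 0.0746]
ee_rot: [[0.015, 0.991, -0.13], [0.003, -0.13, -0.991], [-1.0, 0.015, -0.005]]
wrist_force: [-0.4, 0.1, -0.1]
gripper_width: -0.001
tcp clamp [-65.51376201  -4.11483666  -5.37723376] F X,Z -0.006851624393182068 -0.07369642241896998 [ 0.01549097  0.00319416 -0.99987491]
{0: array([203., 746.]), 0.1: array([203., 716.]), 0.2: array([205., 685.]), 0.3: array([209., 653.]), 0.4: array([216., 619.]), 0.5: array([225., 585.]), 0.6: array([236., 552.]), 0.7: array([249., 518.])}
```

View pics/s14.png

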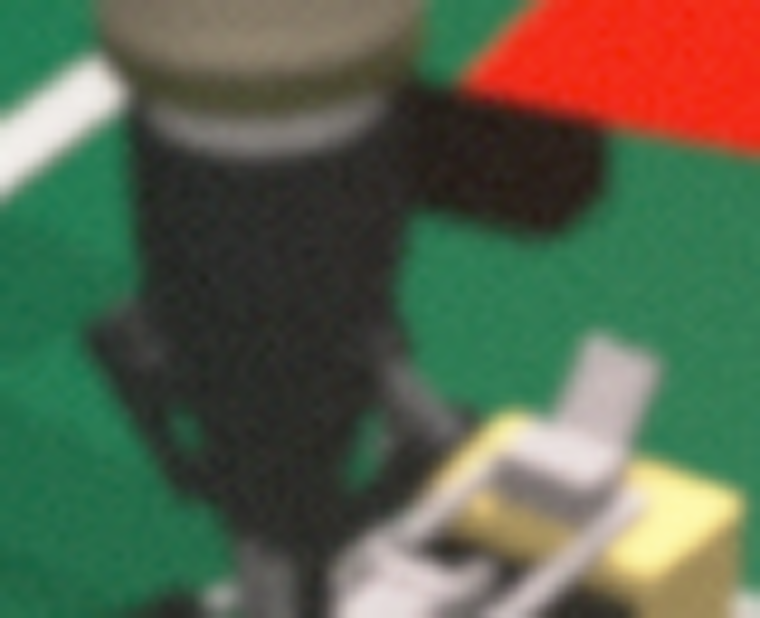

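```bash
python3 -m creep '[[0.03,0.02,0,0,0,0],[0.03,0,0,0,0,0],[0.015,0,0,0,0,0]]'
python3 - <<'E'
from h import *
s=env.read_state();print("tcp clamp",clampc(s["position"]),"F X,Z",s["wrist_force"]@X,s["wrist_force"][2])
sc=crop("scene",225,165,115,95,6.5,"pics/s15.png")
f=lambda q:np.round((proj(sc,q)[0]-[225,165]+.42)*6.5)
print({a:f(le(a,.1)) for a in(0,.1,.2,.3)})
E
```

```text
clock: 10.4
position: [0.574, -0.0633, 0.0591]
ee_rot: [[0.012, 0.991, -0.131], [0.002, -0.131, -0.991], [-1.0, 0.011, -0.003]]
wrist_force: [-28.0, 4.3, 52.7]
gripper_width: 0.001
tcp clamp [-66.35791116  -7.65888735 -20.91596204] F X,Z 0.4606865638298238 52.6879903530152
{0: array([203., 380.]), 0.1: array([203., 360.]), 0.2: array([205., 339.]), 0.3: array([208., 316.])}
```

View pics/s15.png

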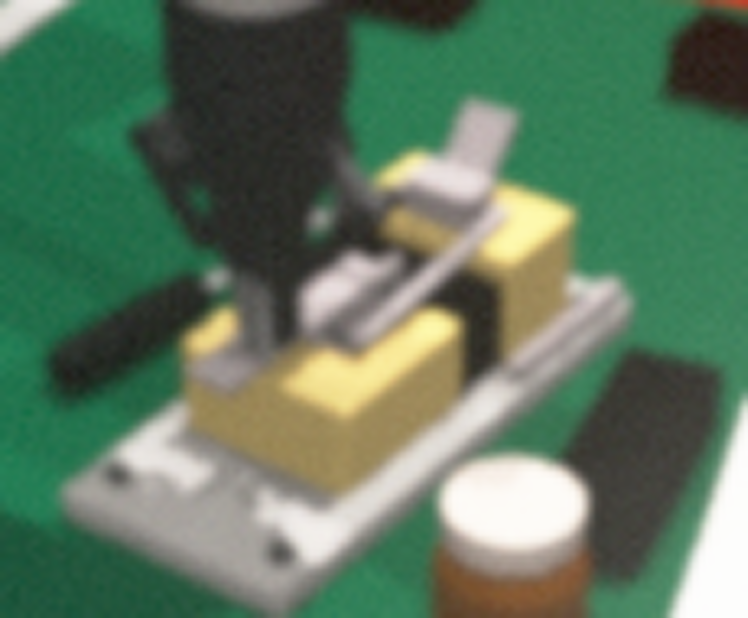

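The lever is hard down (end at crop (215,375), predicted (203,380) for a = 0), with the fingertips pressing 53 N on it. Retracting straight up.

```bash
python3 -m creep '[[-0.05,0,0,0,0,0],[-0.12,0,0,0,0,0],[-0.15,0,0,0,0,0],[-0.15,0,0,0,0,0],[-0.15,0,0.05,0,0,0],[-0.05,0,0.1,0,0,0],[0,0,0.15,0,0,0],[0,0,0.15,0,0,0],[0,0,0.15,0,0,0],[0,0,0.15,0,0,0]]'
python3 -m creep '[[0,-0.15,0.15,0,0,0],[0,-0.15,0.15,0,0,0],[0,-0.15,0.15,0,0,0],[0,-0.15,0.15,0,0,0],[0,-0.1,0.1,0,0,0],[0,0,0,0,0,0],[0,0,0,0,0,0],[0,0,0,0,0,0],[0,0,0,0,0,0]]'
python3 - <<'E'
from h import *
sc=crop("scene",225,165,115,95,6.5,"pics/s16.png")
tc=crop("top",220,165,120,95,6.5,"pics/t16.png")
c=tc["image"];cv2.imwrite("pics/tfull16.png",c[:,:,::-1])
f=lambda q:np.round((proj(sc,q)[0]-[225,165]+.42)*6.5)
g=lambda q:np.round((proj(tc,q)[0]-[220,165]+.42)*6.5)
print({a:(f(le(a,.1)),g(le(a,.1))) for a in(0,.1,.2)})
print("bar",[ (f(PIV+X*.0805+Z*z+Y*y),g(PIV+X*.0805+Z*z+Y*y)) for z in(0.,.003) for y in(.025,-.025)])
E
```

```text
clock: 11.28
position: [0.5579, -0.2101, 0.2019]
ee_rot: [[0.018, 0.993, -0.118], [0.002, -0.118, -0.993], [-1.0, 0.018, -0.004]]
wrist_force: [0.1, -0.9, 0.2]
gripper_width: -0.002
clock: 12.03
position: [0.4008, -0.3406, 0.1958]
ee_rot: [[0.019, 0.992, -0.123], [0.0, -0.123, -0.992], [-1.0, 0.019, -0.003]]
wrist_force: [-0.4, -0.4, 0.6]
gripper_width: 0.002
{0: (array([203., 380.]), array([623., 277.])), 0.1: (array([203., 360.]), array([623., 272.])), 0.2: (array([205., 339.]), array([622., 268.]))}
bar [(array([411., 178.]), array([187., 267.])), (array([501., 212.]), array([207., 151.])), (array([411., 172.]), array([187., 266.])), (array([501., 207.]), array([207., 150.]))]
```

View pics/s16.png

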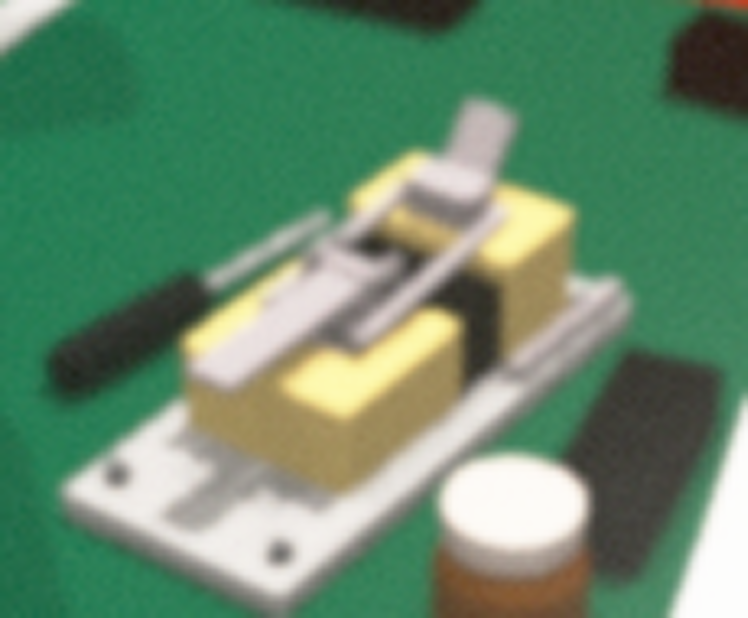

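View pics/t16.png

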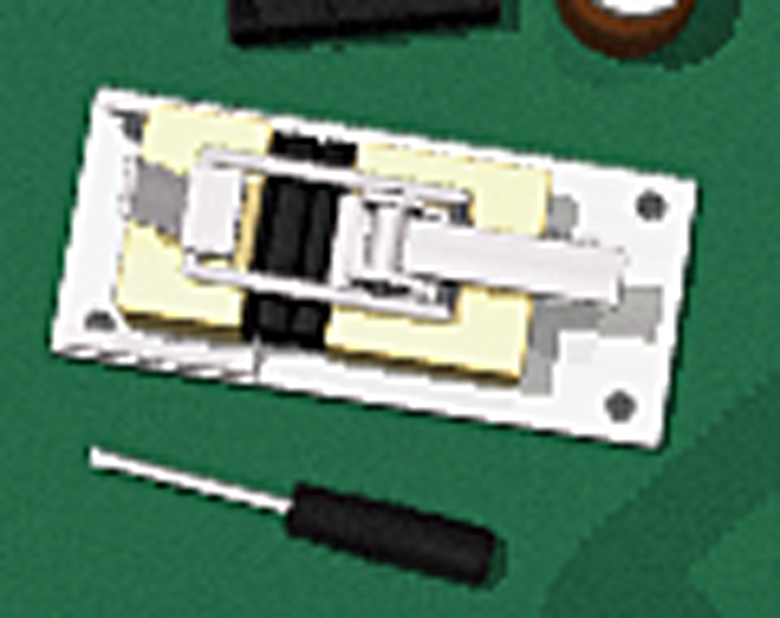

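View pics/tfull16.png

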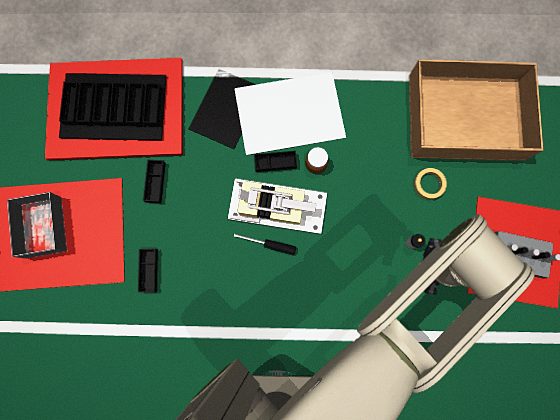

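The top view shows the jaw's far edge moved from crop x≈93 to 118, about 9–10 mm. The lever end at (620,275) matches a = 0, the crossbar sits behind the keeper at (187–205, 150–270), and nothing else has moved.

Run:
```python
from h import *
s=env.read_state();print(s["clock"],np.abs(s["qd"]).max(),s["wrist_force"])
env.job_done()
```

```text
12.1333 0.20583067337083624 [0.62004718 0.11845454 0.43574203]
the job is handed in; nothing more can be done
```

The bonding clamp is closed and the job was handed in at 12.1 s. No verdict is reported, so this rests on my own camera and force checks.

**What I did:** I pinched the lever and raised it to about 1.8 rad. The loop's crossbar slid over the keeper and dropped behind its lip. I then pushed the lever back with the shut fingers, pressed it over centre until it was fully down, and moved the arm clear.

**Last checks:**
- **Lever:** in both views its end is within about 2 mm of the predicted position for fully down.
- **Crossbar:** it lies at the keeper point. I saw it under the lip while the lever was still at about 1.35–1.5 rad.
- **Jaw:** it is drawn in by about 9–10 mm, estimated from the top picture, not measured directly.
- **Loose parts:** all look unmoved in the final top view.
- **Wrist force:** it reads about zero with the arm clear.

**What went wrong or disagreed:**
- **TCP offset:** in the pictures the fingertips sat about 20 mm behind the reported TCP. Because of this the first close missed the lever, the pinch slid off near the top of the lift, and one push slid over the lever's end. I corrected for the offset after that.
- **Hard press:** the last press reached about 53 N upwards at the wrist, and about 60 N in total. It was through the fingertips onto the fully lowered lever and stayed under the 120 N wrist limit. It would break the 40 N limit only if the arm or gripper body had been in contact, and I saw no sign of that.

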